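# Load the ram into the sample press

### The job

Take the steel ram out of its stand, thread it down through the holes of both guide plates of the sample press and push the stiff piston at the bottom fully home. Never push on the press with more than 50 N: the guide head is clamped off the middle of its base and its die is set to no known height, so find both by feel. Leave the ram standing in the press, let go of it, and leave the other things on the bench where they are.

Things in the scene. Friction and masses are not known exactly. Their poses are not given: they have to be found in the camera images.
- ram: loose steel ram, 158 mm long, about 0.2 kg, standing nose down in its stand. Origin at the centre of its nose (lower end), z up along it. Round shaft 16 mm in diameter, its nose edge chamfered 1.8 mm; collar 28 mm in diameter at 112 to 118 mm; above it, at 118 to 158 mm, the head to grip: a square block 24 x 24 mm, sides along the ram's x and y
- ram_stand: black block 60 x 60 x 40 mm fixed to the bench, one blind hole 19 mm wide and 32 mm deep in the middle of its top, in which the ram stands. Origin at the centre of its underside, z up.
- press: sample press fixed to the bench; origin under the middle of its grey base (96 mm in x, 136 in y, 12 thick), z up. On it an aluminium head: upper guide plate (56 mm in x, 92 in y, z = 100 to 110 mm, the highest part), below it the lower guide plate (56 x 60, z = 54 to 64), a web behind (x = 27 to 41), and a round die (top z = 26 to 38). Through holes: upper 17.5 mm, lower 18.5 mm, chamfered
- piston (a joint): how far the piston in the die is pushed down, m: 0 up, 0.012 fully home on its stop (it may start up to 0.003). Steel, 21 mm in diameter; its flat top is at z = 43 mm when up, 31 mm when home, both shifted by the die's unmeasured height setting of -6 to +6 mm. Slides stiffly, resists with some 6 to 10 N, stays where it is left; the ram's weight alone does not move it
- filter_tin: bystander: low round tin with a dark green lid, 67 mm in diameter, 33 mm high; origin at the centre of its underside
- sample_cup_0: bystander: sample cup with a yellow lid, 61 mm in diameter, 62 mm high; origin at the centre of its underside
- bottle_amber_a: bystander: brown bottle with a black cap, 62 mm in diameter, 136 mm high; origin at the centre of its underside
- press_mid (a point): point fixed to the press's base: the middle of the press (x = y = 0) at the height of the upper plate's top, axes as the press's. The common vertical axis of both holes and of the piston is at x = 0, but the head is clamped immovably with an unmeasured offset of -16 to +16 mm along the press's y, not included in this point. The holes' chamfers are 1.5 mm (upper), 2.5 mm (lower)
There are look-alikes about, which are no part of the job. Several things have the shape of the ram; the one meant has the colours described above.

How it is judged:
By the outcome, as a careful person would: the job done as asked, in the order asked, and still so for the second after the job is handed in, with the robot touching nothing.
It also fails if it takes over 64 s, if anything falls off the work surface, if the arm or the gripper's body presses on something with over 40 N, if the wrist force passes 120 N, or if a joint passes its speed limit or range.

### The arm

A 6-joint arm with a two-finger parallel gripper is mounted at the origin on a cart in front of the work surface, level with it; the furniture and walls round the work are solid. World frame = base frame: x ahead of the robot, y to its left, z up, the work surface at z = 0. Lengths are in m, angles in rad, forces in N, time in s.
With the tool pointing down it reaches from about 0.35 to 0.775 m from the base axis. Payload 5.5 kg.
Tool frame: the origin (TCP) lies at the very end of the fingers, on their centre line; the grasp point (between the pads) lies env.grasp_offset behind it (env.grasp_offset is the distance from the TCP to the grasp point, in m); x points along the fingers, y is the direction in which the jaws open and shut, and the axes are right-handed (so a half turn about x gives the same grasp; the last joint's range is limited). The gripper opens to 85 mm and grips with 20 to 120 N. Pads are 22 mm wide; open, the fingers measure 114 mm over their backs; the gripper's body (76 mm by 85 mm) begins 54 mm behind the grasp point. The pads swing forward as they close: fully open they stand 13 mm farther back than shut.
Start: joints at [-1.414, 0.313, 0.046, 1.304, 0, 1.431], TCP at [0.168, -0.55, 0.231] pointing down, gripper open.
Joint ranges: [-2.76, 2.76], [-0.86, 1.69], [-1.03, 1.26], [-2.2, 2.34], [-1.47, 1.5], [-3.14, 3.14]. Speed limits (rad/s): [2.57, 2.57, 3.14, 3.14, 3.14, 3.14].

### API

Orientations are given as a unit quaternion [w, x, y, z].
In Python, from workcell import get_state, viewer, job, env gives the robot as it stands.
- The arm moves only by the tool send_rows, never from a script. Its argument "plan" is a list of rows, each a list of 6 numbers: the shift along the tool's x, y, z in mm, then the turn, a rotation vector about the tool's x, y, z in degrees. A call has exactly 10 rows; each row is the pose to reach, as a shift and turn from the pose commanded when the call began, along the tool's axes at that moment; what a row does not reach only later rows make up. A row lasts 1/8 s, in which the tool goes at most 62.5 mm and 10.7 degrees, less where a joint would pass 70% of its speed; a pose out of reach is approached as far as the arm can. A call with a gripper value outside its range is refused whole. "claw" is the finger opening in mm, from 0 to 85.4, set as the call begins (left out, the last holds). The fingers move at their own pace and stop on an object; "newtons" is the grip in N (left out, the last holds). Time passes only in rows, so rows that repeat a pose let the fingers close, or fill a call up. It gives the time, the measured TCP pose, the force and the opening at its end, in the units of the state.
- get_state(): the state, without advancing time (a new reading comes with each control period).
- viewer.read_camera(name): name is "side" or "top"; returns a dict with "frame" (384x512x3 uint8, blue, green, red), "mtx" (3x3 intrinsics, pixels), "rvec" (rotation vector, rad) and "tvec" (3), from world to camera coordinates, as OpenCV has them. Camera axes: x right, y down, z forward; pixel columns grow to the right and rows downward; lengths in m; the calibration is good to about 2 mm. A picture is of the moment at which its call begins. There is no depth.
- job.hand_in(): hands the job in, once; it reports no verdict.
The state is a dict: "clock": time; "joint_pos": joint angles; "qvel": joint speeds; "tau": joint torques, N m; "tcp_pos": TCP position; "orientation": TCP orientation; "wrist_force": force on the tool from outside, world axes, zero at the start; "ft_torque": the same for the moment, N m; "finger_gap": finger opening in m.
Only numpy, scipy, OpenCV 4.12 (cv2) and the standard library are available. Lean on these libraries where they do the work, as an engineer would, in place of code of your own. Each camera call takes 0.05 s, during which the arm holds its last target.

## Working session

There is one attempt and no reset: what is moved stays moved. The work goes in short steps, Python scripts to look and compute and a tool call to move; the robot and the scene stay as the last step left them, time stands still between calls to the robot, and variables do not carry over. Pictures are saved under pics/ and viewed, and the job is handed in when it is done.

Besides the shell and the picture viewer there is one more tool, called by a JSON object that holds its "name" and its "arguments". send_rows: Moves the arm, as the interface text tells. Its arguments: {"type":"object","properties":{"plan":{"type":"array"},"claw":{"type":"number"},"newtons":{"type":"number"}},"required":["plan"]}

```bash
ls; mkdir -p pics; python3 - <<'E'
from workcell import get_state, viewer, job, env
import cv2
print(get_state()); print(env.grasp_offset)
for n in("side","top"):
    r=viewer.read_camera(n); cv2.imwrite(f"pics/{n}0.png",r["frame"]); print(r["mtx"],r["rvec"],r["tvec"])
E
```

```text
pics
{'clock': 0.0, 'joint_pos': array([-1.41361301e+00,  3.13998772e-01,  4.49860693e-02,  1.30360113e+00,
        6.80986804e-06,  1.43120395e+00]), 'qvel': array([ 0.0005759 ,  0.00098465, -0.00132984, -0.000263  ,  0.00034764,
        0.00059947]), 'tau': array([-2.63453301e-03, -4.80633187e+01,  2.98528773e+01,  1.95838837e-02,
       -2.06848999e-04,  2.10465203e-06]), 'tcp_pos': array([ 0.16806876, -0.54935802,  0.2304127 ]), 'orientation': array([-0.10389879, -0.69933265, -0.10518395,  0.69933914]), 'wrist_force': array([-0.43085958, -0.20984591, -0.46896945]), 'ft_torque': array([-0.01536743, -0.02172148, -0.01435931]), 'finger_gap': 0.0852500424812458}
0.0187
[[350.76514765   0.         257.76503127]
 [  0.         350.76514765 188.26668681]
 [  0.           0.           1.        ]] [ 2.04204235 -0.31544596  0.18889148] [-0.48608579  0.17658628  0.83648985]
[[462.79613352   0.         256.46830004]
 [  0.         462.79613352 194.87205983]
 [  0.           0.           1.        ]] [ 2.19513007 -2.1716753   0.083826  ] [0.04979786 0.54841424 1.4632035 ]
```

View pics/side0.png

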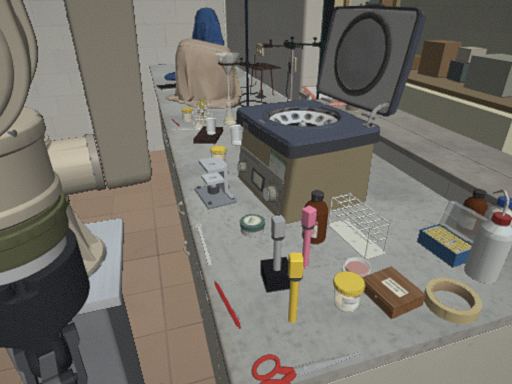

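View pics/top0.png

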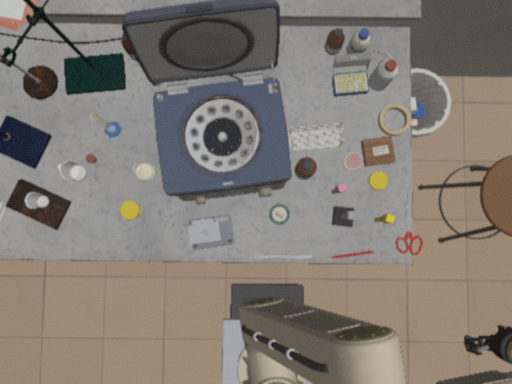

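Three ram-shaped things appear in the side view: grey at (278,235), standing in the black block; pink at (308,220); and yellow at (295,270). The grey one fits, being steel and in the black stand. I'll confirm that in enlarged crops, along with the press at side (215,185) and top (210,232).

```bash
python3 - <<'E'
import cv2,numpy as np
s=cv2.imread("pics/side0.png");t=cv2.imread("pics/top0.png")
f=lambda im,x,y,w,h,k:cv2.resize(im[y:y+h,x:x+w],None,fx=k,fy=k,interpolation=cv2.INTER_CUBIC)
a=f(s,250,195,80,130,4);b=f(s,185,145,80,70,5)
c=f(t,320,170,80,60,5);d=f(t,180,205,60,50,6)
def pad(i,h,w):
    return cv2.copyMakeBorder(i,0,h-i.shape[0],0,w-i.shape[1],0)
cv2.imwrite("pics/c1.png",np.hstack([pad(a,520,320),pad(b,520,400)]))
cv2.imwrite("pics/c2.png",np.hstack([pad(c,300,400),pad(d,300,360)]))
E
```

```text
(no output)
```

View pics/c1.png

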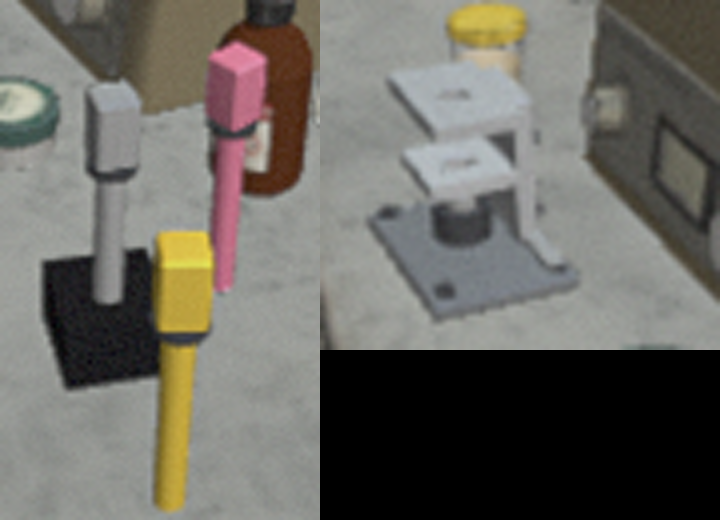

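View pics/c2.png

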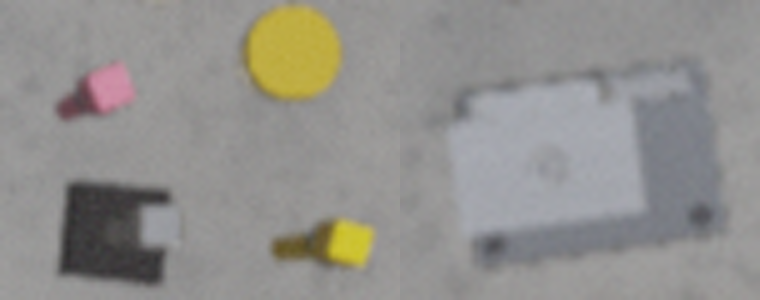

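```bash
cat > h.py <<'E'
import cv2,numpy as np
from workcell import get_state, viewer, job, env
CAL={"side":(np.array([[350.76514765,0,257.76503127],[0,350.76514765,188.26668681],[0,0,1]]),np.array([2.04204235,-0.31544596,0.18889148]),np.array([-0.48608579,0.17658628,0.83648985])),
"top":(np.array([[462.79613352,0,256.46830004],[0,462.79613352,194.87205983],[0,0,1]]),np.array([2.19513007,-2.1716753,0.083826]),np.array([0.04979786,0.54841424,1.4632035]))}
def ray(n,px):
    K,r,t=CAL[n];R=cv2.Rodrigues(r)[0]
    return -R.T@t, R.T@np.linalg.inv(K)@np.array([px[0],px[1],1.])
def onz(n,px,z):
    o,d=ray(n,px); return o+d*(z-o[2])/d[2]
def proj(n,P):
    K,r,t=CAL[n]; return cv2.projectPoints(np.array(P,float).reshape(-1,1,3),r,t,K,None)[0].reshape(-1,2)
def tri(a,b):  # a: top px, b: side px
    o1,d1=ray("top",a);o2,d2=ray("side",b)
    s=np.linalg.lstsq(np.c_[d1,-d2],o2-o1,rcond=None)[0]
    return (o1+d1*s[0]+o2+d2*s[1])/2,np.linalg.norm(o1+d1*s[0]-o2-d2*s[1])
E
python3 - <<'E'
from h import *
t=cv2.imread("pics/top0.png").astype(float);s=cv2.imread("pics/side0.png").astype(float)
# blue-ness
m=((t[...,0]-t[...,2])>5).astype(np.uint8)
print("bench",t[225:240,245:265].mean((0,1)),"plate",t[225:235,195:203].mean((0,1)),"base",t[230:240,222:230].mean((0,1)))
b=cv2.GaussianBlur(t,(3,3),0); m=np.zeros(m.shape,np.uint8); m[205:255,180:245]=((b[...,0]-b[...,2])[205:255,180:245]>12)
m=cv2.morphologyEx(m,cv2.MORPH_OPEN,np.ones((3,3)))
c=max(cv2.findContours(m,0,1)[0],key=cv2.contourArea); print(cv2.contourArea(c),cv2.minAreaRect(c)); print(c.reshape(-1,2).min(0),c.reshape(-1,2).max(0))
v=cv2.resize(m[200:255,175:245]*255,None,fx=5,fy=5,interpolation=0)
k=cv2.resize(t[200:255,175:245],None,fx=10,fy=10,interpolation=cv2.INTER_CUBIC)
cv2.imwrite("pics/m1.png",v);cv2.imwrite("pics/k1.png",k)
b=cv2.GaussianBlur(s,(3,3),0)
cv2.imwrite("pics/k2.png",cv2.resize(s[150:210,187:247],None,fx=10,fy=10,interpolation=cv2.INTER_CUBIC))
E
```

```text
bench [151.86666667 152.48333333 153.09      ] plate [172.25  165.85  163.625] base [133.925 126.8   123.875]Traceback (most recent call last):
  File "<stdin>", line 8, in <module>
ValueError: max() iterable argument is empty
```

```bash
python3 - <<'E'
from h import *
t=cv2.imread("pics/top0.png").astype(np.float32);s=cv2.imread("pics/side0.png").astype(np.float32)
b=cv2.GaussianBlur(t,(3,3),0); m=np.zeros(t.shape[:2],np.uint8); m[205:255,180:245]=((b[...,0]-b[...,2])[205:255,180:245]>4)
m=cv2.morphologyEx(m,cv2.MORPH_OPEN,np.ones((3,3)))
c=max(cv2.findContours(m,0,1)[0],key=cv2.contourArea); print(cv2.contourArea(c),cv2.minAreaRect(c)); print(c.reshape(-1,2).min(0),c.reshape(-1,2).max(0))
v=cv2.resize(m[200:255,175:245]*255,None,fx=5,fy=5,interpolation=0)
k=cv2.resize(t[200:255,175:245],None,fx=10,fy=10,interpolation=cv2.INTER_CUBIC)
cv2.imwrite("pics/m1.png",v);cv2.imwrite("pics/k1.png",k)
cv2.imwrite("pics/k2.png",cv2.resize(s[150:210,187:247],None,fx=10,fy=10,interpolation=cv2.INTER_CUBIC))
E
```

```text
1143.0 ((210.3525848388672, 231.79190063476562), (28.58675193786621, 44.09658432006836), 81.25383758544922)
[188 215] [233 248][ WARN:0@0.643] global loadsave.cpp:1063 imwrite_ Unsupported depth image for selected encoder is fallbacked to CV_8U.
```

View pics/k1.png

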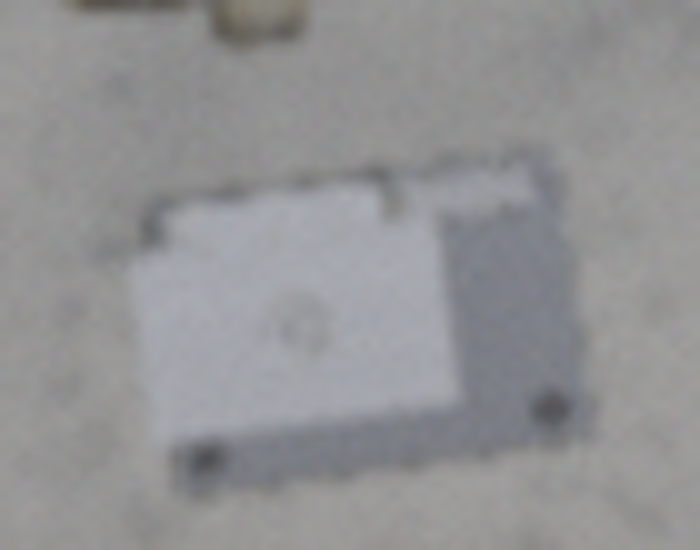

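View pics/k2.png

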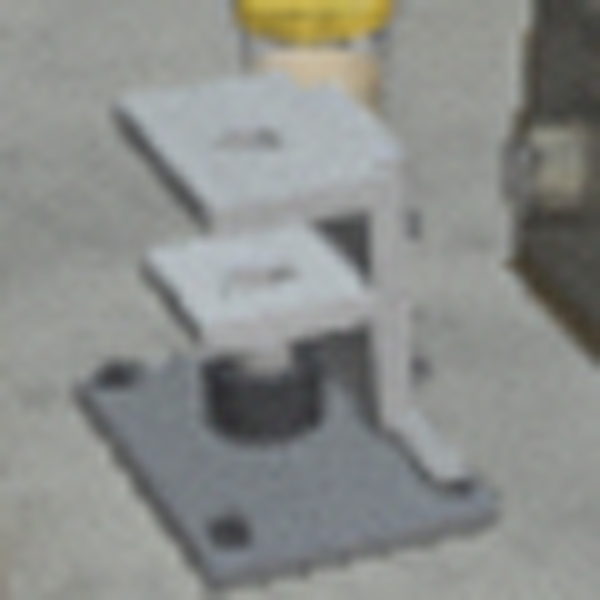

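View pics/m1.png

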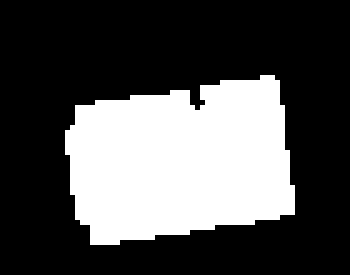

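```bash
python3 - <<'E'
from h import *
T=lambda a:((a[0]+.5)/10-.5+175,(a[1]+.5)/10-.5+200)
S=lambda a:((a[0]+.5)/10-.5+187,(a[1]+.5)/10-.5+150)
np.set_printoptions(precision=4,suppress=True)
P={k:onz("top",T(v),z) for k,v,z in [("hole",(303,327),.110),("pFL",(160,435),.11),("pFR",(462,403),.11),("pBR",(438,225),.11),("pBL",(133,258),.11),("bFR",(588,435),.012),("bBR",(548,152),.012),("bFL",(178,492),.012)]}
Q={k:onz("side",S(v),z) for k,v,z in [("hole",(252,140),.110),("lhole",(262,277),.064),("pFL",(115,104),.11),("pFR",(212,213),.11),("pBR",(400,160),.11),("bFL",(78,388),.012),("bFR",(213,576),.012),("bBR",(497,500),.012)]}
for n,D in(("top",P),("side",Q)):
    print(n)
    for k,v in D.items(): print(k,v)
    fy=D["pFL"]-D["pFR"]; print("yaw plate",np.degrees(np.arctan2(-fy[0],fy[1])),np.linalg.norm(fy))
    fy=D["bFL"]-D["bFR"]; print("yaw base",np.degrees(np.arctan2(-fy[0],fy[1])),np.linalg.norm(fy))
    print("base mid",(D["bFL"]+D["bBR"])/2, "depth",np.linalg.norm(D["bFR"]-D["bBR"]))
P0=(P["pFL"]+P["pBR"]+P["pFR"]+P["pBL"])/4;print("plate mid top",P0)
# ram
t=cv2.imread("pics/top0.png");s=cv2.imread("pics/side0.png")
cv2.imwrite("pics/r1.png",cv2.resize(t[195:235,325:365],None,fx=15,fy=15,interpolation=cv2.INTER_CUBIC))
cv2.imwrite("pics/r2.png",cv2.resize(s[208:298,252:312],None,fx=6.5,fy=6.5,interpolation=cv2.INTER_CUBIC))
E
```

```text
top
hole [0.4272 0.2091 0.11  ]
pFL [0.3946 0.2512 0.11  ]
pFR [0.405  0.1611 0.11  ]
pBR [0.4581 0.1692 0.11  ]
pBL [0.4473 0.2604 0.11  ]
bFR [0.3931 0.128  0.012 ]
bBR [0.4835 0.1422 0.012 ]
bFL [0.3736 0.2588 0.012 ]
yaw plate 6.636283114030861 0.09069092962146116
yaw base 8.490106398147551 0.1322193194442684
base mid [0.4285 0.2005 0.012 ] depth 0.09147389609084958
side
hole [0.4284 0.2104 0.11  ]
lhole [0.4284 0.2087 0.064 ]
pFL [0.3927 0.2507 0.11  ]
pFR [0.4072 0.1621 0.11  ]
pBR [0.4683 0.1822 0.11  ]
bFL [0.3729 0.2512 0.012 ]
bFR [0.3933 0.1209 0.012 ]
bBR [0.4846 0.1392 0.012 ]
yaw plate 9.267706707666054 0.0897545456037005
yaw base 8.90088557640709 0.1318781680277076
base mid [0.4287 0.1952 0.012 ] depth 0.09312784023734674
plate mid top [0.4262 0.2105 0.11  ]
```

View pics/r1.png

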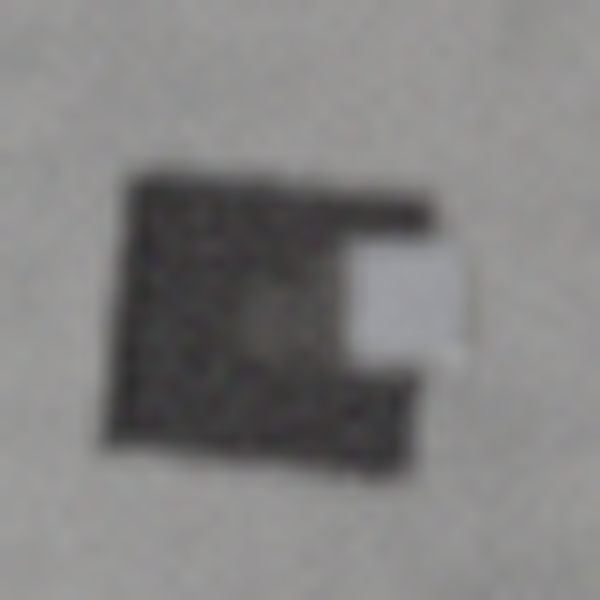

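View pics/r2.png

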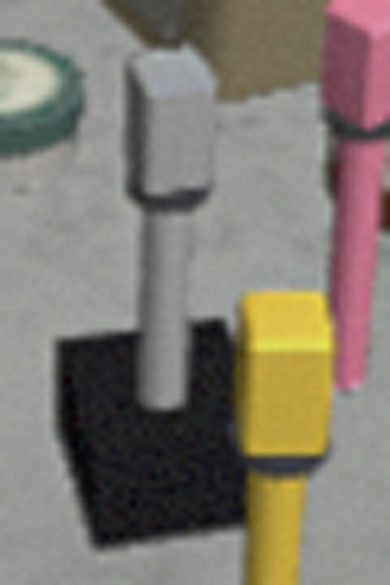

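```bash
python3 - <<'E'
from h import *
np.set_printoptions(precision=4,suppress=True)
T=lambda a:((a[0]+.5)/15-.5+325,(a[1]+.5)/15-.5+195)
S=lambda a:((a[0]+.5)/6.5-.5+252,(a[1]+.5)/6.5-.5+208)
t=cv2.imread("pics/top0.png").astype(np.float32)
for n,F,pts in(("top",T,[(348,240),(463,240),(468,358),(344,360),(406,300)]),("side",S,[(128,57),(150,82),(213,76),(190,50),(170,66)])):
    q=[onz(n,F(p),.166) for p in pts]
    for p in q: print(n,p)
    for i in range(4):
        d=q[(i+1)%4]-q[i]; print(np.degrees(np.arctan2(d[1],d[0]))%90,np.linalg.norm(d))
st=[onz("top",T(p),.04) for p in [(130,180),(432,205),(405,472),(107,440)]];print(np.mean(st,0),[np.degrees(np.arctan2(*(st[(i+1)%4]-st[i])[1::-1]))%90 for i in range(4)])
print("shaft entry side",onz("side",S((162,400)),.04))
m=(t.min(2)>150)[205:222,343:362]; m[:, :]=m
c=max(cv2.findContours(m.astype(np.uint8),0,1)[0],key=cv2.contourArea)
print(cv2.contourArea(c),cv2.minAreaRect(c+np.array([343,205])))
M=cv2.moments(m.astype(np.uint8),True); u=(M['m10']/M['m00']+343,M['m01']/M['m00']+205);print(u,onz("top",u,.166))
from workcell import get_state
from scipy.spatial.transform import Rotation as R
q=get_state()['orientation'];print(R.from_quat(np.r_[q[1:],q[0]]).as_matrix())
for P in ([.43,-.15,.17],[.45,.0,.17]):pass
for n,px,z in(("pink",(341,187.5),.158),("yellow",(390,218.5),.158),("tin",(279,214),.033)):print(n,onz("top",px,z))
E
```

```text
top [ 0.4944 -0.208   0.166 ]
top [ 0.4946 -0.2301  0.166 ]
top [ 0.4719 -0.2309  0.166 ]
top [ 0.4713 -0.2071  0.166 ]
top [ 0.483  -0.2191  0.166 ]
0.6158394502566011 0.02212581053791232
2.1145535209909667 0.022681406272415786
1.53689497553259 0.023835597389537288
87.85099246925871 0.023083669956326835
side [ 0.4724 -0.2089  0.166 ]
side [ 0.4741 -0.2242  0.166 ]
side [ 0.4936 -0.2269  0.166 ]
side [ 0.4922 -0.2109  0.166 ]
side [ 0.483  -0.2176  0.166 ]
6.30701531759459 0.015414269792881515
82.16091732258023 0.01973273442908363
5.152284625547495 0.01603957969134472
84.12486834719593 0.019905836175447597
[ 0.482  -0.2162  0.04  ] [np.float64(85.87620088358399), np.float64(83.9447356656176), np.float64(84.48910834422134), np.float64(84.84923606953646)]
shaft entry side [ 0.4808 -0.2256  0.04  ]
25.0 ((352.0, 215.5), (7.0, 6.0), 90.0)
(353.27906976744185, 214.69767441860466) [ 0.4825 -0.2239  0.166 ]
[[-0.0003  0.2925 -0.9563]
 [ 0.0016 -0.9563 -0.2925]
 [-1.     -0.0016 -0.0002]]
pink [ 0.5616 -0.1902  0.158 ]
yellow [ 0.4729 -0.332   0.158 ]
tin [ 0.4869 -0.0164  0.033 ]
```

Ram confirmed: it is the grey one in the black stand, with its head at top pixel (352,214.5), giving a position of about (0.483, -0.218). The upper hole is at about (0.428, 0.2095). First I move above the ram.

{"name": "send_rows", "arguments": {"plan": [[0, -20, -36, 2, 0, 0], [0, -45, -80, 4, 0, 0], [0, -70, -125, 6, 0, 0], [0, -96, -170, 8, 0, 0], [0, -122, -216, 10, 0, 0], [0, -148, -262, 12, 0, 0], [0, -174, -308, 14, 0, 0], [0, -200, -354, 16, 0, 0], [0, -216, -384, 17, 0, 0], [0, -224, -398, 17, 0, 0]], "claw": 60, "newtons": 60}}

```text
clock: 1.35
tcp_pos: [0.484, -0.2178, 0.2308]
orientation: [-0.001, -0.707, -0.001, 0.707]
wrist_force: [-0.3, 0.3, 0.1]
finger_gap: 0.0602
```

```bash
cat >> h.py <<'E'
from scipy.spatial.transform import Rotation as Rot
def tool():
    s=get_state(); q=s['orientation'];return s['tcp_pos'],Rot.from_quat(np.r_[q[1:],q[0]]).as_matrix(),s
def to(x,y,z):
    p,R,s=tool(); return 1e3*R.T@(np.array([x,y,z])-p)
def shot(n,f,x,y,w,h,k):
    im=viewer.read_camera(n)["frame"]; cv2.imwrite(f,cv2.resize(im[y:y+h,x:x+w],None,fx=k,fy=k,interpolation=cv2.INTER_CUBIC))
E
python3 - <<'E'
from h import *
np.set_printoptions(precision=4,suppress=True)
p,R,s=tool();print(p,s['wrist_force'],s['finger_gap'],s['joint_pos']);print(R);print(to(.483,-.218,.131))
shot("side","pics/g1.png",230,140,100,130,4.5)
E
```

```text
[ 0.484  -0.2178  0.2308] [-0.3114  0.2599  0.1421] 0.06017703820478646 [-0.574   0.228  -0.0691  1.2745 -0.0001  2.5651]
[[-0.0008  0.0025 -1.    ]
 [ 0.0004 -1.     -0.0025]
 [-1.     -0.0004  0.0008]]
[99.8428  0.2702  0.9331]
```

View pics/g1.png

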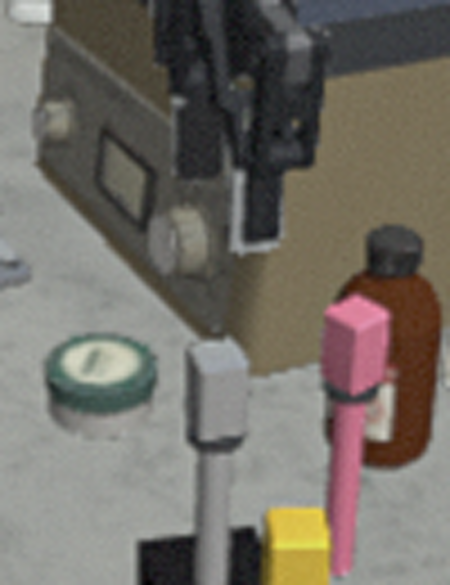

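{"name": "send_rows", "arguments": {"plan": [[15, 0, 1, 0, 0, 0], [30, 0, 1, 0, 0, 0], [45, 0, 1, 0, 0, 0], [60, 0, 1, 0, 0, 0], [70, 0, 1, 0, 0, 0], [80, 0, 1, 0, 0, 0], [88, 0, 1, 0, 0, 0], [95, 0, 1, 0, 0, 0], [99, 0, 1, 0, 0, 0], [99, 0, 1, 0, 0, 0]]}}

```text
clock: 2.65
tcp_pos: [0.4822, -0.2192, 0.1321]
orientation: [-0.0, -0.707, -0.0, 0.707]
wrist_force: [-0.2, -0.2, 0.1]
finger_gap: 0.0597
```

```bash
python3 - <<'E'
from h import *
np.set_printoptions(precision=4,suppress=True)
p,R,s=tool();print(p,s['wrist_force'],s['finger_gap'])
shot("side","pics/g2.png",230,170,100,130,4.5)
E
```

```text
[ 0.4822 -0.2192  0.1321] [-0.2057 -0.2233  0.1365] 0.059732571354228284
```

View pics/g2.png

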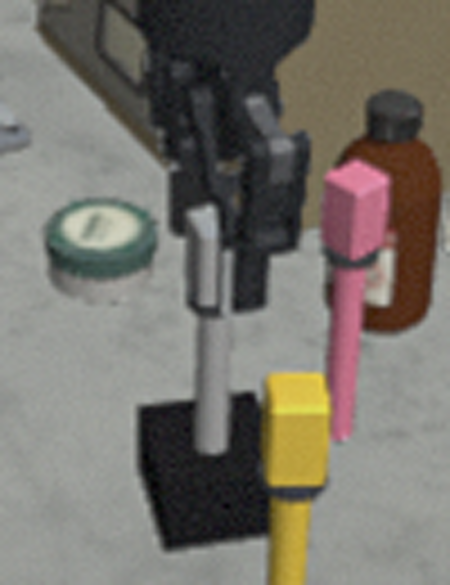

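```bash
python3 - <<'E'
from h import *
np.set_printoptions(precision=1,suppress=True)
for P in ([.4822,-.2192-.03,.1321],[.4822,-.2192+.03,.1321],[.483,-.218,.166],[.483,-.218,.126]):
    q=proj("side",P)[0];print(P,(q-[230,170])*4.5)
E
```

```text
[0.4822, -0.2492, 0.1321] [236.1 317.5]
[0.4822, -0.1892, 0.1321] [190.1 244.4]
[0.483, -0.218, 0.166] [215.  215.2]
[0.483, -0.218, 0.126] [212.7 288.9]
```

{"name": "send_rows", "arguments": {"plan": [[0, 0, 0, 0, 0, 0], [0, 0, 0, 0, 0, 0], [0, 0, 0, 0, 0, 0], [0, 0, 0, 0, 0, 0], [0, 0, 0, 0, 0, 0], [0, 0, 0, 0, 0, 0], [0, 0, 0, 0, 0, 0], [0, 0, 0, 0, 0, 0], [0, 0, 0, 0, 0, 0], [0, 0, 0, 0, 0, 0]], "claw": 15, "newtons": 100}}

```text
clock: 3.95
tcp_pos: [0.4826, -0.2196, 0.1328]
orientation: [0.0, 0.707, -0.0, -0.707]
wrist_force: [0.2, -0.4, 5.2]
finger_gap: 0.0225
```

```bash
python3 - <<'E'
from h import *
np.set_printoptions(precision=4,suppress=True)
p,R,s=tool();print(p,s['wrist_force'],s['ft_torque'],s['finger_gap'])
shot("side","pics/g3.png",230,170,100,130,4.5)
E
```

```text
[ 0.4826 -0.2196  0.1328] [ 0.2226 -0.3772  5.186 ] [0.0147 0.1093 0.0456] 0.022531222540766078
```

View pics/g3.png

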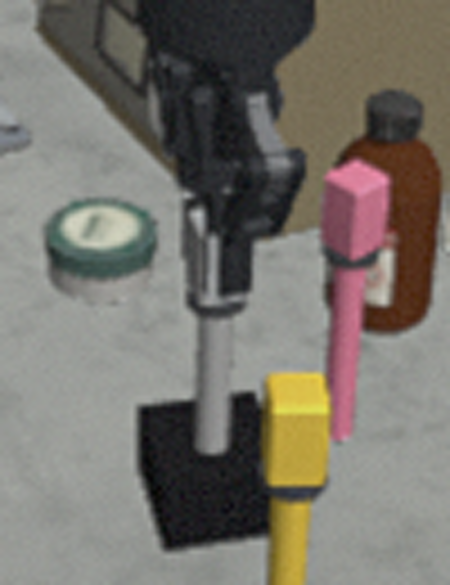

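```bash
python3 - <<'E'
from h import *
np.set_printoptions(precision=3,suppress=True)
for z in(.2,.25):
  for p in((165,195),(290,183),(197,200),(270,192)): print(z,p,onz("top",p,z))
print([onz("side",p,0.0) for p in((240,170),(293,212))])
E
```

```text
0.2 (165, 195) [0.531 0.313 0.2  ]
0.2 (290, 183) [ 0.569 -0.038  0.2  ]
0.2 (197, 200) [0.518 0.223 0.2  ]
0.2 (270, 192) [0.543 0.018 0.2  ]
0.25 (165, 195) [0.527 0.304 0.25 ]
0.25 (290, 183) [ 0.564 -0.035  0.25 ]
0.25 (197, 200) [0.515 0.217 0.25 ]
0.25 (270, 192) [0.539 0.019 0.25 ]
[array([0.557, 0.367, 0.   ]), array([0.631, 0.037, 0.   ])]
```

{"name": "send_rows", "arguments": {"plan": [[-3, 0, 0, 0, 0, 0], [-8, 0, 0, 0, 0, 0], [-16, 0, 0, 0, 0, 0], [-28, 0, 0, 0, 0, 0], [-43, 0, 0, 0, 0, 0], [-60, 0, 0, 0, 0, 0], [-80, 0, 0, 0, 0, 0], [-105, 0, 0, 0, 0, 0], [-127, 0, 0, 0, 0, 0], [-127, 0, 0, 0, 0, 0]]}}

```text
clock: 5.25
tcp_pos: [0.4834, -0.22, 0.2619]
orientation: [0.001, 0.709, -0.001, -0.706]
wrist_force: [0.1, -0.9, -2.5]
finger_gap: 0.0226
```

{"name": "send_rows", "arguments": {"plan": [[0, -20, 2, -3, 0, 0], [0, -60, 5, -8, 0, 0], [0, -108, 12, -13, 0, 0], [0, -158, 19, -18, 0, 0], [0, -208, 26, -23, 0, 0], [0, -258, 33, -28, 0, 0], [0, -308, 40, -33, 0, 0], [0, -358, 47, -37, 0, 0], [0, -400, 52, -40, 0, 0], [0, -429, 55, -40, 0, 0]]}}

```text
clock: 6.5
tcp_pos: [0.4249, 0.212, 0.2582]
orientation: [-0.243, -0.663, -0.244, 0.665]
wrist_force: [0.4, -0.8, -2.8]
finger_gap: 0.0228
```

```bash
python3 - <<'E'
from h import *
np.set_printoptions(precision=4,suppress=True)
p,R,s=tool();print(p,s['wrist_force'],s['ft_torque'],s['finger_gap'],s['joint_pos']);print(R,to(.4278,.2095,p[2]))
shot("side","pics/p1.png",170,90,100,130,4.5)
E
```

```text
[0.4249 0.212  0.2582] [ 0.3621 -0.7506 -2.8049] [0.025  0.0178 0.0499] 0.0227960725219695 [ 0.2931  0.1136 -0.1414  1.3181  0.0004  2.7321]
[[-0.0022  0.6463 -0.7631]
 [-0.0003 -0.7631 -0.6463]
 [-1.     -0.0013  0.0019]] [-0.0058  3.7184 -0.5929]
```

View pics/p1.png

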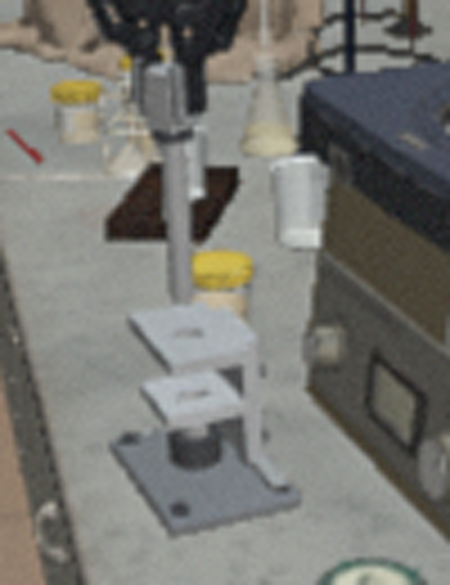

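```bash
python3 - <<'E'
from h import *
np.set_printoptions(precision=1,suppress=True)
shot("top","pics/p3.png",175,195,75,60,8)
shot("side","pics/p2.png",190,110,60,75,8)
p,R,s=tool()
for h in(-.1248,-.005,.033):
    P=p+[0,0,h]; q=proj("side",P)[0]; print(q,(q-[190,110]+.5)*8-.5)
for P in([.4278,.2095,.11],):print((proj("side",P)[0]-[190,110]+.5)*8-.5,(proj("top",P)[0]-[175,195]+.5)*8-.5)
E
```

```text
[210.2 156.5] [165.4 375.8]
[207.6 118. ] [144.1  67.3]
[206.7 104.8] [136.8 -37.8]
[176.4 433. ] [241.2 299.9]
```

View pics/p2.png

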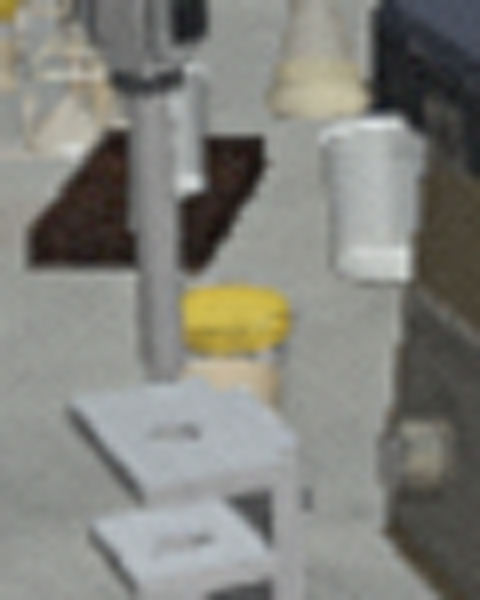

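View pics/p3.png

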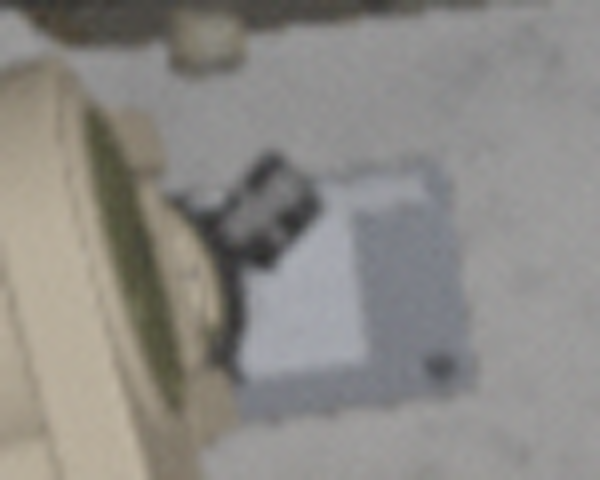

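```bash
python3 - <<'E'
from h import *
np.set_printoptions(precision=3,suppress=True)
p,R,s=tool();N=p+[0,0,-.1248]
q0=proj("side",N)[0]
for n,d in(("x",[1,0,0]),("y",[0,1,0]),("z",[0,0,1]),("toolz",R[:,2]),("tooly",R[:,1])):
    print(n,proj("side",N+np.array(d)*.001)[0]-q0)
E
```

```text
x [ 0.326 -0.039]
y [-0.062 -0.123]
z [-0.021 -0.305]
toolz [-0.209  0.108]
tooly [0.258 0.069]
```

```bash
cat > ax.py <<'E'
from h import *
np.set_printoptions(precision=2,suppress=True)
def axis(im,top=-.012,bot=-.115):
    """centre offset (px) of shaft edges vs. expected vertical axis, side camera"""
    g=cv2.GaussianBlur(im.astype(np.float32),(1,5),0)
    p,R,s=tool(); out=[]
    for h in np.linspace(top,bot,18):
        c=proj("side",p+[0,0,h])[0]
        row=cv2.remap(g,(c[0]+np.arange(-7,7.01,.1)).astype(np.float32)[None],np.full((1,141),c[1],np.float32),cv2.INTER_CUBIC)[0]
        d=np.abs(np.diff(cv2.GaussianBlur(row,(1,9),0),axis=0)).sum(1); x=np.arange(-6.95,7,.1)
        d=cv2.GaussianBlur(d[:,None],(1,7),0).ravel()
        l=x[(x<-.5)&(x>-5.5)][np.argmax(d[(x<-.5)&(x>-5.5)])]; r=x[(x>.5)&(x<5.5)][np.argmax(d[(x>.5)&(x<5.5)])]
        out.append((h,l,r,(l+r)/2,r-l))
    return np.array(out)
E
python3 - <<'E'
from ax import *
im=viewer.read_camera("side")["frame"]; cv2.imwrite("pics/s2.png",im)
print(axis(im))
cv2.imwrite("pics/s2c.png",cv2.resize(im[118:162,190:230],None,fx=14,fy=13,interpolation=cv2.INTER_CUBIC))
E
```

```text
[[-0.01 -4.75  4.45 -0.15  9.2 ]
 [-0.02 -4.05  5.45  0.7   9.5 ]
 [-0.02 -2.75  5.45  1.35  8.2 ]
 [-0.03 -2.35  5.45  1.55  7.8 ]
 [-0.04 -2.65  5.45  1.4   8.1 ]
 [-0.04 -2.85  5.45  1.3   8.3 ]
 [-0.05 -3.15  5.45  1.15  8.6 ]
 [-0.05 -3.15  3.95  0.4   7.1 ]
 [-0.06 -2.15  2.95  0.4   5.1 ]
 [-0.07 -2.45  2.75  0.15  5.2 ]
 [-0.07 -2.55  2.65  0.05  5.2 ]
 [-0.08 -2.45  2.55  0.05  5.  ]
 [-0.08 -3.05  5.35  1.15  8.4 ]
 [-0.09 -3.05  3.05 -0.    6.1 ]
 [-0.1  -3.15  2.85 -0.15  6.  ]
 [-0.1  -3.15  2.75 -0.2   5.9 ]
 [-0.11 -3.15  2.85 -0.15  6.  ]
 [-0.12 -2.95  2.05 -0.45  5.  ]]
```

View pics/s2c.png

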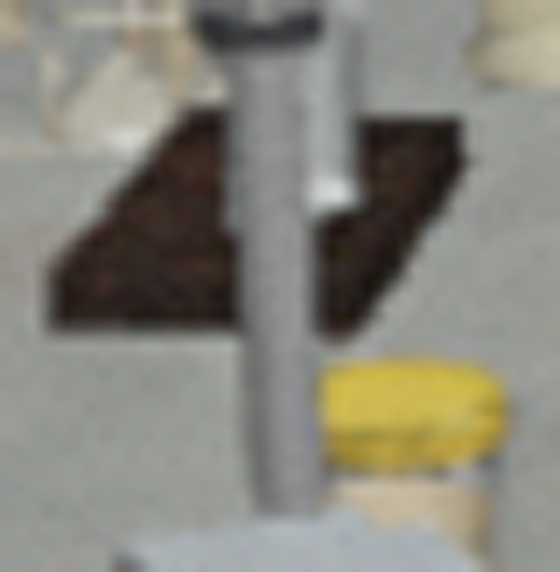

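{"name": "send_rows", "arguments": {"plan": [[0, 1, 0, 0, 0.4, 0], [0, 3, 1, 0, 0.8, 0], [0, 4, 1, 0, 1.3, 0], [3, 4, 1, 0, 1.3, 0], [7, 4, 1, 0, 1.3, 0], [11, 4, 1, 0, 1.3, 0], [15, 4, 1, 0, 1.3, 0], [18, 4, 1, 0, 1.3, 0], [18, 4, 1, 0, 1.3, 0], [18, 4, 1, 0, 1.3, 0]]}}

```text
clock: 7.95
tcp_pos: [0.4291, 0.2061, 0.2413]
orientation: [0.239, 0.672, 0.245, -0.657]
wrist_force: [0.0, 0.0, -1.8]
finger_gap: 0.0223
```

```bash
python3 - <<'E'
from ax import *
im=viewer.read_camera("side")["frame"]; cv2.imwrite("pics/s3.png",im)
p,R,s=tool();print(p,s['wrist_force'],s['ft_torque'])
print(axis(im)[5:])
cv2.imwrite("pics/s3c.png",cv2.resize(im[125:180,190:235],None,fx=12,fy=10,interpolation=cv2.INTER_CUBIC))
P=p+[0,0,-.1248];print((proj("side",P)[0]-[190,125]+.5)*[12,10])
E
```

```text
[0.43 0.21 0.24] [ 0.27  0.16 -2.79] [-0.05  0.07  0.01]
[[-0.04 -2.75  3.55  0.4   6.3 ]
 [-0.05 -2.65  3.45  0.4   6.1 ]
 [-0.05 -1.85  3.35  0.75  5.2 ]
 [-0.06 -1.85  5.15  1.65  7.  ]
 [-0.07 -2.45  2.45 -0.    4.9 ]
 [-0.07 -2.45  3.55  0.55  6.  ]
 [-0.08 -2.45  3.45  0.5   5.9 ]
 [-0.08 -2.45  3.35  0.45  5.8 ]
 [-0.09 -2.45  3.45  0.5   5.9 ]
 [-0.1  -2.25  3.65  0.7   5.9 ]
 [-0.1  -2.25  3.95  0.85  6.2 ]
 [-0.11 -2.15  3.75  0.8   5.9 ]
 [-0.12 -2.05  3.65  0.8   5.7 ]]
[271.47 375.93]
```

View pics/s3c.png

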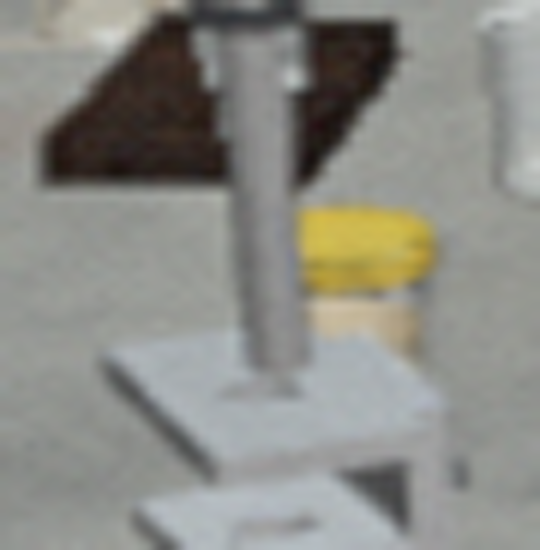

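{"name": "send_rows", "arguments": {"plan": [[0, -1, 0, 0, -0.2, 0], [0, -2.5, 0.5, 0, -0.4, 0], [0, -3.4, 1, 0, -0.4, 0], [0, -3.4, 1, 0, -0.4, 0], [2, -3.4, 1, 0, -0.4, 0], [4, -3.4, 1, 0, -0.4, 0], [5, -3.4, 1, 0, -0.4, 0], [6, -3.4, 1, 0, -0.4, 0], [7, -3.4, 1, 0, -0.4, 0], [7, -3.4, 1, 0, -0.4, 0]]}}

```text
clock: 9.25
tcp_pos: [0.4262, 0.2081, 0.2342]
orientation: [0.24, 0.67, 0.244, -0.659]
wrist_force: [-0.0, 0.8, -1.9]
finger_gap: 0.0223
```

```bash
python3 - <<'E'
from ax import *
im=viewer.read_camera("side")["frame"]; cv2.imwrite("pics/s4.png",im)
p,R,s=tool();print(p*1e3,s['wrist_force'],s['ft_torque']);print(R*100)
print(axis(im)[5:])
cv2.imwrite("pics/s4c.png",cv2.resize(im[125:180,190:235],None,fx=12,fy=10,interpolation=cv2.INTER_CUBIC))
E
```

```text
[426.15 208.15 234.26] [ 0.48  0.98 -2.5 ] [0.13 0.05 0.03]
[[  1.2   64.29 -76.59]
 [  1.02 -76.6  -64.28]
 [-99.99  -0.01  -1.58]]
[[-0.04 -2.85  3.55  0.35  6.4 ]
 [-0.05 -2.65  3.35  0.35  6.  ]
 [-0.05 -1.75  3.25  0.75  5.  ]
 [-0.06 -2.65  5.05  1.2   7.7 ]
 [-0.07 -2.45  3.65  0.6   6.1 ]
 [-0.07 -2.55  3.25  0.35  5.8 ]
 [-0.08 -2.65  3.35  0.35  6.  ]
 [-0.08 -2.65  3.35  0.35  6.  ]
 [-0.09 -2.65  3.35  0.35  6.  ]
 [-0.1  -2.35  3.65  0.65  6.  ]
 [-0.1  -2.25  3.85  0.8   6.1 ]
 [-0.11 -2.25  3.75  0.75  6.  ]
 [-0.12 -2.35  3.65  0.65  6.  ]]
```

View pics/s4c.png

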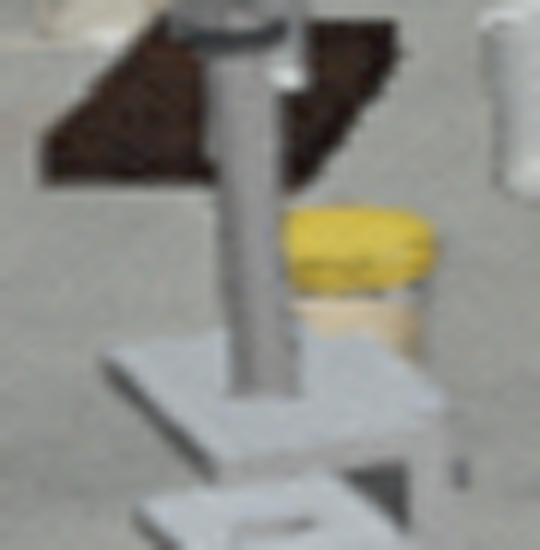

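{"name": "send_rows", "arguments": {"plan": [[0.5, 0, 0, 0, 0, 0], [1, 0, 0, 0, 0, 0], [1.5, 0, 0, 0, 0, 0], [2, 0, 0, 0, 0, 0], [2.5, 0, 0, 0, 0, 0], [3, 0, 0, 0, 0, 0], [3.5, 0, 0, 0, 0, 0], [4, 0, 0, 0, 0, 0], [4, 0, 0, 0, 0, 0], [4, 0, 0, 0, 0, 0]]}}

```text
clock: 10.55
tcp_pos: [0.4258, 0.2087, 0.2298]
orientation: [0.239, 0.669, 0.245, -0.659]
wrist_force: [-2.7, 5.4, 0.0]
finger_gap: 0.0226
```

{"name": "send_rows", "arguments": {"plan": [[0, -0.5, 0, 0, 0, 0], [0, -1, 0, 0, 0, 0], [0, -1.2, 0, 0, 0, 0], [0.5, -1.2, 0, 0, 0, 0], [1, -1.2, 0, 0, 0, 0], [1.5, -1.2, 0, 0, 0, 0], [2, -1.2, 0, 0, 0, 0], [2, -1.2, 0, 0, 0, 0], [2, -1.2, 0, 0, 0, 0], [2, -1.2, 0, 0, 0, 0]]}}

```text
clock: 11.8
tcp_pos: [0.4255, 0.2091, 0.2282]
orientation: [0.24, 0.67, 0.244, -0.659]
wrist_force: [-2.1, 3.4, -0.3]
finger_gap: 0.0229
```

{"name": "send_rows", "arguments": {"plan": [[0, -0.5, 0, 0, 0, 0], [0.5, -1, 0, 0, 0, 0], [1, -1, 0, 0, 0, 0], [2, -1, 0, 0, 0, 0], [3, -1, 0, 0, 0, 0], [4, -1, 0, 0, 0, 0], [5, -1, 0, 0, 0, 0], [6, -1, 0, 0, 0, 0], [6, -1, 0, 0, 0, 0], [6, -1, 0, 0, 0, 0]]}}

```text
clock: 13.05
tcp_pos: [0.4249, 0.2098, 0.2222]
orientation: [0.24, 0.67, 0.244, -0.659]
wrist_force: [-0.5, -0.1, -1.9]
finger_gap: 0.0229
```

{"name": "send_rows", "arguments": {"plan": [[2, 0, 0, 0, 0, 0], [5, 0, 0, 0, 0, 0], [8, 0, 0, 0, 0, 0], [11, 0, 0, 0, 0, 0], [14, 0, 0, 0, 0, 0], [17, 0, 0, 0, 0, 0], [20, 0, 0, 0, 0, 0], [23, 0, 0, 0, 0, 0], [26, 0, 0, 0, 0, 0], [26, 0, 0, 0, 0, 0]]}}

```text
clock: 14.3
tcp_pos: [0.4251, 0.2101, 0.196]
orientation: [0.24, 0.67, 0.244, -0.659]
wrist_force: [0.1, -0.4, -2.2]
finger_gap: 0.0226
```

```bash
python3 - <<'E'
from ax import *
im=viewer.read_camera("side")["frame"]
p,R,s=tool();print(p*1e3,s['wrist_force'],s['ft_torque']);print(R*100)
cv2.imwrite("pics/s5c.png",cv2.resize(im[130:200,190:235],None,fx=10,fy=8.5,interpolation=cv2.INTER_CUBIC))
E
```

```text
[425.17 210.12 196.13] [ 0.16  0.33 -3.35] [ 0.03  0.04 -0.03]
[[  1.18  64.29 -76.59]
 [  1.   -76.6  -64.28]
 [-99.99  -0.01  -1.55]]
```

View pics/s5c.png

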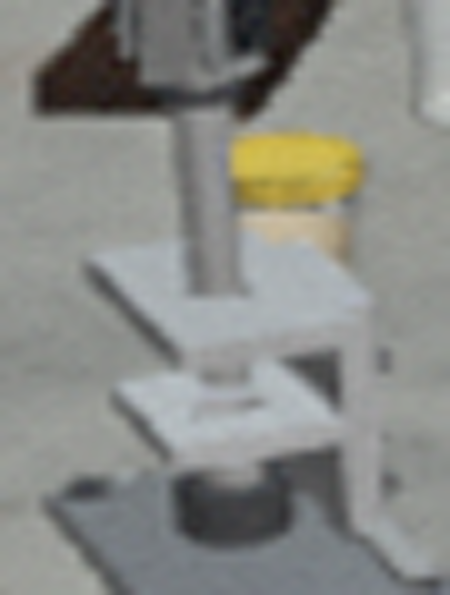

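{"name": "send_rows", "arguments": {"plan": [[1, 0, 0.2, 0, 0, 0], [2, 0, 0.4, 0, 0, 0], [3.5, 0, 0.5, 0, 0, 0], [5, 0, 0.5, 0, 0, 0], [6.5, 0, 0.5, 0, 0, 0], [8, 0, 0.5, 0, 0, 0], [9, 0, 0.5, 0, 0, 0], [10, 0, 0.5, 0, 0, 0], [10, 0, 0.5, 0, 0, 0], [10, 0, 0.5, 0, 0, 0]]}}

```text
clock: 15.6
tcp_pos: [0.425, 0.2099, 0.1862]
orientation: [0.24, 0.67, 0.244, -0.659]
wrist_force: [1.3, 0.7, -2.7]
finger_gap: 0.023
```

{"name": "send_rows", "arguments": {"plan": [[1, 0, -0.2, 0, 0, 0], [2, 0, -0.3, 0, 0, 0], [3, 0, -0.3, 0, 0, 0], [4, 0, -0.3, 0, 0, 0], [5, 0, -0.3, 0, 0, 0], [6, 0, -0.3, 0, 0, 0], [7, 0, -0.3, 0, 0, 0], [8, 0, -0.3, 0, 0, 0], [8, 0, -0.3, 0, 0, 0], [8, 0, -0.3, 0, 0, 0]]}}

```text
clock: 16.85
tcp_pos: [0.4252, 0.2101, 0.1781]
orientation: [0.24, 0.67, 0.244, -0.659]
wrist_force: [-0.1, 0.6, -2.8]
finger_gap: 0.023
```

{"name": "send_rows", "arguments": {"plan": [[1, 0, 0, 0, 0, 0], [2, 0, 0, 0, 0, 0], [3, 0, 0.1, 0, 0, 0], [4, 0, 0.1, 0, 0, 0], [5, 0, 0.1, 0, 0, 0], [6, 0, 0.1, 0, 0, 0], [7, 0, 0.1, 0, 0, 0], [7, 0, 0.1, 0, 0, 0], [7, 0, 0.1, 0, 0, 0], [7, 0, 0.1, 0, 0, 0]]}}

```text
clock: 18.1
tcp_pos: [0.4253, 0.2102, 0.1711]
orientation: [0.24, 0.67, 0.244, -0.659]
wrist_force: [0.1, 0.6, -2.8]
finger_gap: 0.0225
```

{"name": "send_rows", "arguments": {"plan": [[0.7, 0, 0, 0, 0, 0], [1.4, 0, 0, 0, 0, 0], [2.1, 0, 0, 0, 0, 0], [2.8, 0, 0, 0, 0, 0], [3.5, 0, 0, 0, 0, 0], [4, 0, 0, 0, 0, 0], [4, 0, 0, 0, 0, 0], [4, 0, 0, 0, 0, 0], [4, 0, 0, 0, 0, 0], [4, 0, 0, 0, 0, 0]]}}

```text
clock: 19.35
tcp_pos: [0.4256, 0.2103, 0.168]
orientation: [0.24, 0.67, 0.244, -0.659]
wrist_force: [-1.2, 0.5, 6.3]
finger_gap: 0.0225
```

{"name": "send_rows", "arguments": {"plan": [[0.5, 0, 0, 0, 0, 0], [1, 0, 0, 0, 0, 0], [1.5, 0, 0, 0, 0, 0], [2, 0, 0, 0, 0, 0], [2.5, 0, 0, 0, 0, 0], [3, 0, 0, 0, 0, 0], [3.5, 0, 0, 0, 0, 0], [4, 0, 0, 0, 0, 0], [4, 0, 0, 0, 0, 0], [4, 0, 0, 0, 0, 0]]}}

```text
clock: 20.6
tcp_pos: [0.4256, 0.2104, 0.164]
orientation: [0.24, 0.67, 0.244, -0.659]
wrist_force: [-1.3, 0.6, 5.9]
finger_gap: 0.0226
```

{"name": "send_rows", "arguments": {"plan": [[0.5, 0, 0, 0, 0, 0], [1, 0, 0, 0, 0, 0], [1.5, 0, 0, 0, 0, 0], [2, 0, 0, 0, 0, 0], [2.5, 0, 0, 0, 0, 0], [2.5, 0, 0, 0, 0, 0], [2.5, 0, 0, 0, 0, 0], [2.5, 0, 0, 0, 0, 0], [2.5, 0, 0, 0, 0, 0], [2.5, 0, 0, 0, 0, 0]]}}

```text
clock: 21.85
tcp_pos: [0.4256, 0.2104, 0.1615]
orientation: [0.24, 0.67, 0.244, -0.659]
wrist_force: [-1.8, 1.5, 5.7]
finger_gap: 0.0228
```

{"name": "send_rows", "arguments": {"plan": [[0.4, 0, 0, 0, 0, 0], [0.8, 0, 0, 0, 0, 0], [1.2, 0, 0, 0, 0, 0], [1.6, 0, 0, 0, 0, 0], [2, 0, 0, 0, 0, 0], [2, 0, 0, 0, 0, 0], [2, 0, 0, 0, 0, 0], [2, 0, 0, 0, 0, 0], [2, 0, 0, 0, 0, 0], [2, 0, 0, 0, 0, 0]]}}

```text
clock: 23.1
tcp_pos: [0.4257, 0.2104, 0.1595]
orientation: [0.24, 0.67, 0.244, -0.659]
wrist_force: [-1.5, 1.2, 5.6]
finger_gap: 0.0225
```

{"name": "send_rows", "arguments": {"plan": [[0.3, 0, 0, 0, 0, 0], [0.6, 0, 0, 0, 0, 0], [0.9, 0, 0, 0, 0, 0], [1.2, 0, 0, 0, 0, 0], [1.5, 0, 0, 0, 0, 0], [1.5, 0, 0, 0, 0, 0], [1.5, 0, 0, 0, 0, 0], [1.5, 0, 0, 0, 0, 0], [1.5, 0, 0, 0, 0, 0], [1.5, 0, 0, 0, 0, 0]]}}

```text
clock: 24.35
tcp_pos: [0.4257, 0.2104, 0.158]
orientation: [0.24, 0.67, 0.244, -0.659]
wrist_force: [-0.6, 1.4, 5.9]
finger_gap: 0.023
```

{"name": "send_rows", "arguments": {"plan": [[0.3, 0, 0, 0, 0, 0], [0.6, 0, 0, 0, 0, 0], [0.9, 0, 0, 0, 0, 0], [1.2, 0, 0, 0, 0, 0], [1.5, 0, 0, 0, 0, 0], [1.5, 0, 0, 0, 0, 0], [1.5, 0, 0, 0, 0, 0], [1.5, 0, 0, 0, 0, 0], [1.5, 0, 0, 0, 0, 0], [1.5, 0, 0, 0, 0, 0]]}}

```text
clock: 25.6
tcp_pos: [0.4259, 0.2105, 0.1578]
orientation: [0.24, 0.67, 0.244, -0.658]
wrist_force: [-3.6, 0.7, 14.9]
finger_gap: 0.0229
```

{"name": "send_rows", "arguments": {"plan": [[0.2, 0, 0, 0, 0, 0], [0.4, 0, 0, 0, 0, 0], [0.6, 0, 0, 0, 0, 0], [0.8, 0, 0, 0, 0, 0], [1, 0, 0, 0, 0, 0], [1, 0, 0, 0, 0, 0], [1, 0, 0, 0, 0, 0], [1, 0, 0, 0, 0, 0], [1, 0, 0, 0, 0, 0], [1, 0, 0, 0, 0, 0]]}}

```text
clock: 26.85
tcp_pos: [0.4261, 0.2107, 0.1577]
orientation: [0.24, 0.671, 0.244, -0.658]
wrist_force: [-5.3, -0.7, 20.9]
finger_gap: 0.0227
```

```bash
python3 - <<'E'
from ax import *
im=viewer.read_camera("side")["frame"]
p,R,s=tool();print(p*1e3,s['wrist_force'],s['ft_torque'])
cv2.imwrite("pics/s6c.png",cv2.resize(im[130:200,190:235],None,fx=10,fy=8.5,interpolation=cv2.INTER_CUBIC))
E
```

```text
[426.11 210.66 157.69] [-5.83 -0.85 21.2 ] [-0.16  1.67  0.  ]
```

View pics/s6c.png

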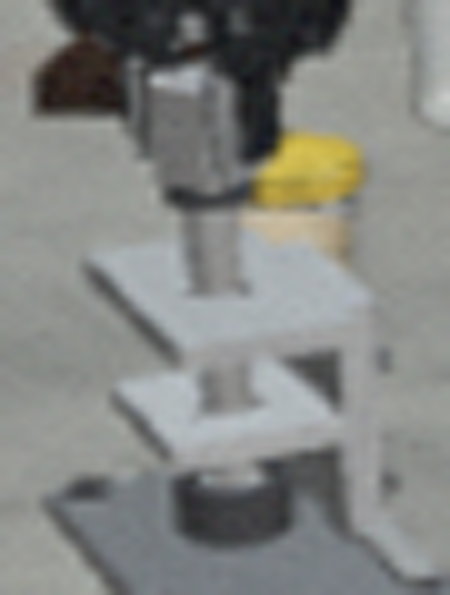

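```bash
python3 - <<'E'
from ax import *
im=viewer.read_camera("side")["frame"]; a=cv2.imread("pics/side0.png")
f=lambda i:cv2.resize(i[172:202,197:225],None,fx=14,fy=14,interpolation=cv2.INTER_CUBIC)
cv2.imwrite("pics/s7.png",np.hstack([f(a),f(im)]))
for z in (.012,.025,.03,.035,.040,.045):
    print(z,(proj("side",[.4278,.2095,z])[0]-[197,172]+.5)*14)
E
```

```text
0.012 [238.23 283.65]
0.025 [234.81 233.39]
0.03 [233.49 213.92]
0.035 [232.16 194.36]
0.04 [230.82 174.71]
0.045 [229.48 154.99]
```

View pics/s7.png

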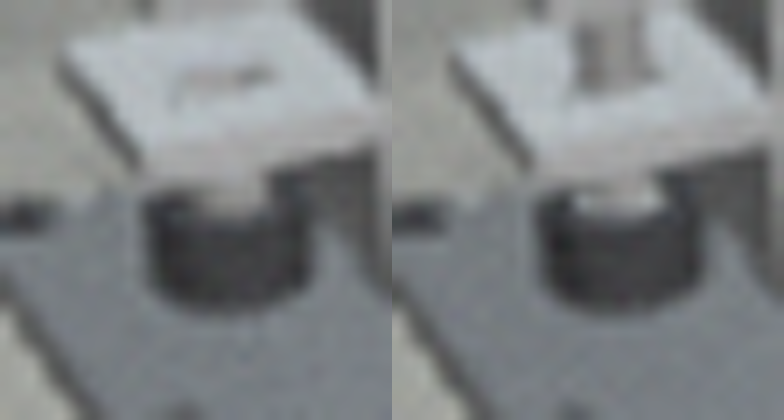

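{"name": "send_rows", "arguments": {"plan": [[-0.5, 0, 0, 0, 0, 0], [-1, 0, 0, 0, 0, 0], [-1.5, 0, 0, 0, 0, 0], [-1.8, 0, 0, 0, 0, 0], [-1.8, 0, 0, 0, 0, 0], [-1.8, 0, 0, 0, 0, 0], [-1.8, 0, 0, 0, 0, 0], [-1.8, 0, 0, 0, 0, 0], [-1.8, 0, 0, 0, 0, 0], [-1.8, 0, 0, 0, 0, 0]]}}

```text
clock: 28.2
tcp_pos: [0.4258, 0.2104, 0.1578]
orientation: [0.24, 0.67, 0.244, -0.659]
wrist_force: [-1.9, 0.3, 9.7]
finger_gap: 0.0224
```

{"name": "send_rows", "arguments": {"plan": [[0, 0, 0, 0, 0, 0], [0, 0, 0, 0, 0, 0], [0, 0, 0, 0, 0, 0], [0, 0, 0, 0, 0, 0], [0, 0, 0, 0, 0, 0], [0, 0, 0, 0, 0, 0], [0, 0, 0, 0, 0, 0], [0, 0, 0, 0, 0, 0], [0, 0, 0, 0, 0, 0], [0, 0, 0, 0, 0, 0]], "claw": 60}}

```text
clock: 29.45
tcp_pos: [0.4255, 0.2103, 0.1565]
orientation: [0.24, 0.67, 0.244, -0.659]
wrist_force: [-0.1, -0.4, -0.0]
finger_gap: 0.06
```

```bash
python3 - <<'E'
from ax import *
im=viewer.read_camera("side")["frame"]
p,R,s=tool();print(p*1e3,s['wrist_force'],s['finger_gap'])
cv2.imwrite("pics/s8.png",cv2.resize(im[100:200,180:245],None,fx=7,fy=6,interpolation=cv2.INTER_CUBIC))
E
```

```text
[425.49 210.31 156.55] [-0.17 -0.4   0.28] 0.059972219977081895
```

View pics/s8.png

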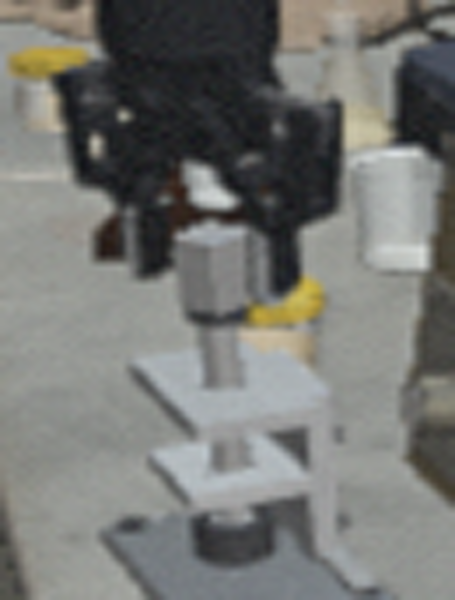

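{"name": "send_rows", "arguments": {"plan": [[-4, 0, 0, 0, 0, 0], [-10, 0, -0.2, 0, 0, 0], [-20, 0, -0.3, 0, 0, 0], [-32, 0, -0.5, 0, 0, 0], [-45, 0, -0.7, 0, 0, 0], [-60, 0, -1, 0, 0, 0], [-75, 0, -1, 0, 0, 0], [-90, 0, -1, 0, 0, 0], [-105, 0, -1, 0, 0, 0], [-105, 0, -1, 0, 0, 0]]}}

```text
clock: 30.75
tcp_pos: [0.4258, 0.2101, 0.263]
orientation: [0.24, 0.671, 0.244, -0.658]
wrist_force: [-0.0, 0.9, -1.1]
finger_gap: 0.0604
```

```bash
python3 - <<'E'
from ax import *
im=viewer.read_camera("side")["frame"]; cv2.imwrite("pics/s9f.png",im)
p,R,s=tool();print(p*1e3,s['wrist_force'],s['finger_gap'])
cv2.imwrite("pics/s9.png",cv2.resize(im[100:200,180:245],None,fx=7,fy=6,interpolation=cv2.INTER_CUBIC))
for P in([.4278,.2095,.149],[.4278,.2095,.191]):
  for dz in(0,.003): print(dz,(proj("side",np.array(P)+[0,0,dz])[0]-[180,100]+.5)*[7,6])
E
```

```text
[425.33 210.   262.04] [ 0.62  0.3  -0.16] 0.06011328265561027
0 [219.13 314.03]
0.003 [218.68 308.46]
0 [212.83 234.63]
0.003 [212.37 228.85]
```

View pics/s9.png

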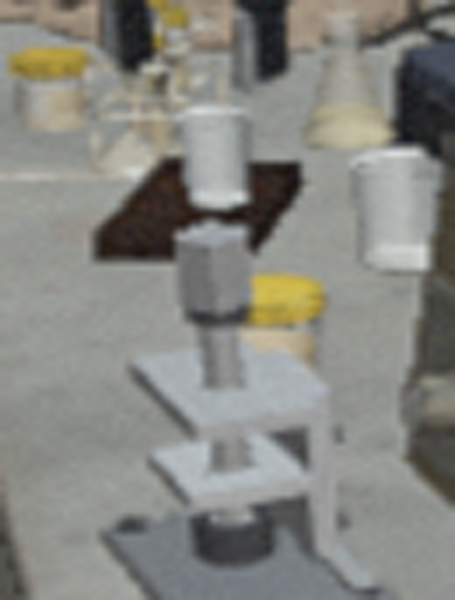

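View pics/s9f.png

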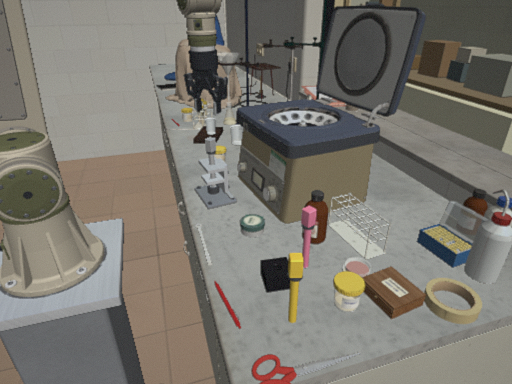

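The ram stands in the press through both plates, at side pixel (212,165). The gripper is well clear above it, and the stand, tin, cup, bottle and look-alike rams are where they were.

```bash
python3 -c "
from workcell import job,get_state
print(job.hand_in(), get_state()['clock'])"
```

```text
the job is handed in; nothing more can be done
the job is handed in; nothing more can be done
```

The steel ram now stands in the press through both guide plates, with the piston pushed home. I have let go of it and handed the job in at about 31 s.

- **Ram chosen:** I took the grey one in the black stand. The pink and yellow look-alikes were left alone.
- **Threading:** The ram leaned slightly in the grip, by about 1°, and I corrected most of it. I then found the upper hole by feel from the side forces on its chamfer, about 6 N. The ram met no noticeable resistance through the lower plate.
- **Piston:** It moved about 10 mm against roughly 9 N and then stopped dead. With the tool held at z = 0.158 m, the push rose to about 24 N with no further movement. That was the highest push I read, against the 50 N limit. I take this as the stop: the ram's nose was at about z = 33 mm, so the die sits about 2 mm high.
- **Last checks:** In the final side picture the ram is upright through both plates and the piston top looks level with the die. The gripper was about 10 cm above its release height with no load on the wrist, and nothing else looked moved.
- **Not confirmed:** The arm blocked the top camera near the press, so the final check used only the side view. The depth reading depends on my estimate of where the ram sat in the grip. I did not measure the final piston position any other way.

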